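Seat the painted tile on the tilting board and hold the board at the pointer

ROBOT

A 6-joint arm with a two-finger parallel gripper is mounted at the origin on the work surface. World frame = base frame: x ahead of the robot, y to its left, z up, the work surface at z = 0. Lengths are in mm, angles in rad, forces in N, time in s.
With the tool pointing down it reaches from about 250 to 775 mm from the base axis. Payload 8.9 kg.
Tool frame: the origin (TCP) lies midway between the tips of the shut fingers; the grasp point (between the pads) lies 19 mm behind it; z points along the fingers, y is the direction in which the jaws open and shut (so a half turn about z gives the same grasp; the last joint's range is limited). The gripper opens to 85 mm and grips with 20 to 120 N. Pads are 22 mm wide; open, the fingers measure 114 mm over their backs; the gripper's body (76 mm by 85 mm) begins 54 mm behind the grasp point. The pads swing forward as they close: fully open they stand 13 mm farther back than shut.
Start: joints at [1.155, 0.291, -0.153, 1.127, 0, 1.431], TCP at [143.465, 505.016, 231.305] pointing down, gripper open.
Joint ranges: [-2.52, 2.52], [-0.91, 1.74], [-1.3, 1.37], [-1.96, 2.02], [-1.52, 1.47], [-3.14, 3.14]. Speed limits (rad/s): [2.22, 2.22, 2.79, 3.14, 3.14, 3.14].

INTERFACE

Orientations are given as a rotation vector (axis times angle).
In Python, from workcell import telemetry, grab_frame, camera_params, hand_in gives the robot as it stands.
- The arm moves only by the shell command python3 -m inch 'ROWS' [FORCE]. ROWS is JSON, a list of rows, each a list of 7 numbers: the opening, from 0 (shut) to 1 (fully open), then the shift along the world's x, y, z each as a share of 30 mm, from -1 to 1, then the turn, a rotation vector about the world's x, y, z each as a share of 90 degrees, from -1 to 1. In form: [[jaw, x, y, z, ax, ay, az], ...]. A call has 1 to 12 rows; each row shifts and turns the commanded pose from where the row before left it; what a row does not reach is not made up. A row lasts 1/10 s, in which the tool goes at most 50 mm and 8.59 degrees, less where a joint would pass 70% of its speed; a pose out of reach is approached as far as the arm can. A call with a number of a shift or a turn outside -1 to 1 is refused whole. A call with a gripper value outside its range is refused whole. The fingers move at their own pace and stop on an object; FORCE is the grip in N (left out, the last holds). Time passes only in rows, so rows that do not move let the fingers close. It gives the time, the measured TCP pose, the force and the opening at its end, in the units of the state.
- telemetry.get_obs(): the state, without advancing time (a new reading comes with each control period).
- grab_frame(name): name is "side" or "top" or "wrist"; returns (picture, depth): 384x512x3 uint8, red, green, blue; 384x512 float32, mm along the optical axis (not along the pixel's ray), 0 where there is no reading.
- camera_params(name): a dict with "intrinsics" (3x3 intrinsics, pixels), "k1" (the pictures are not rectified: a ray, as slopes to the right and down, at radius r is drawn at 1 + k1 r^2 times it, then the intrinsics apply), "pose" (4x4, takes a point from camera to world coordinates); the wrist camera has in their place "tool_from_camera" (4x4, takes a point from camera to tool coordinates, whose origin is the TCP and whose axes are the flange's). Camera axes: x right, y up, looking along -z (the intrinsics and any distortion apply to the point x, -y, -z); pixel columns grow to the right and rows downward; lengths in mm; the calibration is good to about 2 mm. A picture is of the moment at which its call begins: read the wrist's pose just before it. camera_params takes no time and is no camera call.
- hand_in(): hands the job in, once; it reports no verdict.
The state is a dict: "clock": time; "qpos": joint angles; "joint_vel": joint speeds; "joint_efforts": joint torques, N m; "eef_pos": TCP position; "eef_rot": TCP orientation; "ft_force": force on the tool from outside, world axes, zero at the start; "moment": the same for the moment, N m; "width": finger opening in mm.
Only numpy, scipy, OpenCV 4.12 (cv2) and the standard library are available. Lean on these libraries where they do the work, as an engineer would, in place of code of your own. Each camera call takes 0.05 s, during which the arm holds its last target. There are 200 camera calls.

TASK

Press the painted tile straight down until it snaps under both rollers and sits flat on the lowered board. Then lift the board by its crossbar handle until it lies at the same angle as the pointer arm beside it, and finish still holding it there by the handle: the board would fall if let go. Do not shift the pointer arm, and leave the other things on the table where they are.

Things in the scene. Friction and masses are not known exactly. Their poses are not given: they have to be found in the camera images.
- tile: white tile with a painted red flower, 110 (x) by 80 (y) by 10 mm, 0.17 kg. Origin: centre of its underside, z up. It lies on the board, short edges on two sprung white rollers (18 mm diameter), underside about 18 mm above the board. Pressed at its middle with up to 20 N it drops between the rollers, one end maybe before the other; they then keep it down. The blank tile is not part of the job.
- board_face (a point): point on the plywood board's upper face, at its middle, under the tile; z out of the face, x from handle to hinge. Board 200 (x) by 210 (y) by 12 mm, its face 50 mm above the table when lowered. A seated tile has its origin here. Side strips stand 16 mm, roller housings 18 mm and rollers 22 mm above this face; the tile's middle is free from above.
- board_hinge (a point): point on the hinge axis, at the middle of the board's far edge (away from the robot), 44 mm above the table; y is the hinge axis, level. x here runs from handle to hinge and turns with the board.
- handle: steel crossbar on the board's near edge: a round bar 18 mm in diameter, 44 mm long, parallel to the hinge (its y), turning freely about its own length on a flat stem at its middle, 10 mm wide, 45 mm long. Origin: centre of the bar, 245 mm from the hinge axis, 44 mm above the table when lowered. It can be pinched from above on its two end faces. Lifting takes 3 to 5 N.
- board (a joint): angle of the board, rad: 0 = lowered, level; grows as the handle rises, to 1.5. The hinge is free: the board falls when let go.
- mark (a joint): angle of the pointer arm, rad, measured as for the board and about the same hinge line: 0 level, grows as its tip rises. The board is at the marked angle when board equals mark. It starts between 0.5 and 1.0.
- mark_tip (a point): tip of the pointer arm, a slim aluminium strip 14 by 4 mm beside the board (on its right seen from the robot), 33 mm clear of it, 160 mm from the hinge axis; x along the strip towards the hinge, z square to the strip, upward. A friction pivot with a black knob holds it; a small dark quadrant (75 mm radius) stands just outside it.
- jar: paint jar with a lid, 52 mm diameter, 60 mm tall, left of the board; bystander. Origin: centre of its underside.
- cup: white cup, 68 mm across, 75 mm tall, to the near left of the board; bystander. Origin: centre of its underside.
- weight: marble paperweight bar 160 by 30 by 24 mm, right of the board; bystander. Origin: centre of its underside.
- palette: white plate, 130 mm across, 18 mm high; bystander. Origin: centre of its underside.
- bowl: blue bowl, 90 mm across, 42 mm high; bystander. Origin: centre of its underside.
- blank: blank white tile 110 by 80 by 10 mm lying on the table; bystander. Origin: centre of its underside.

How it is judged (in metres and radians):
On the way:
1. with the board lowered, the painted tile is pressed flat onto it, under both rollers (value of joint board below 0.1 rad and z of tile in the frame of board_face below 0.0025 m and angle between the z axis of tile and the z axis of board_face, either way round below 0.035 rad), for 0.2 s.
At the end, for the whole second after the job is handed in: The board is still (under 0.05 rad/s) within 0.07 rad (4 degrees) of the pointer arm's angle, carried by the gripper's fingers on the handle, and the tile still sits flat on the board (underside within 2.5 mm of it, parallel within 0.035 rad, within 8 mm of its seat) (angle between the z axis of board_face and the z axis of mark_tip, either way round below 0.07 rad and value of joint board above 0.4 rad and velocity of joint board between -0.05 and 0.05 rad/s and contact force between handle and the fingers above 0.5 N and z of tile in the frame of board_face below 0.0025 m and angle between the z axis of tile and the z axis of board_face, either way round below 0.035 rad and distance between tile and board_face below 0.008 m); the arm keeps its last pose, push and grip.
It fails at once if the pointer arm is shifted (its tip by more than 10 mm) (distance of mark_tip from where it was at the start of the episode above 0.01 m).
It fails at once if a bystander is moved by more than 30 mm (distance of any of jar, cup, weight, palette, bowl, blank from where it was at the start of the episode above 0.03 m).
It also fails if it takes over 51 s, if anything falls off the work surface, if the arm or the gripper's body presses on something with over 40 N, if the wrist force passes 120 N, or if a joint passes its speed limit or range.

## Working session

There is one attempt and no reset: what is moved stays moved. The work goes in short steps, Python scripts to look and compute and a shell command to move; the robot and the scene stay as the last step left them, time stands still between calls to the robot, and variables do not carry over. Pictures are saved under pics/ and viewed, about 8 in all and at most 12, crops included, and the job is handed in when it is done.

```bash
mkdir -p pics; ls
cat > h.py <<'E'
import numpy as np, cv2
from workcell import telemetry, grab_frame, camera_params
from scipy.spatial.transform import Rotation as R
def und(p,n):
    K=n["intrinsics"];K=np.array(K)
    return cv2.undistortPoints(np.array(p,float).reshape(-1,1,2),K,np.array([n["k1"],0,0,0.])).reshape(-1,2)
def pose(name):
    c=camera_params(name)
    if name!="wrist": return c,np.array(c["pose"])
    o=telemetry.get_obs();T=np.eye(4);T[:3,:3]=R.from_rotvec(o["eef_rot"]).as_matrix();T[:3,3]=o["eef_pos"]
    return c,T@np.array(c["tool_from_camera"])
def shot(name,tag):
    c,T=pose(name);im,d=grab_frame(name);np.savez(f"{tag}.npz",im=im,d=d,T=T,K=c["intrinsics"],k1=c["k1"])
    return im,d
def rays(z,p):
    u=und(p,{"intrinsics":z["K"],"k1":float(z["k1"])});T=z["T"]
    r=np.c_[u[:,0],-u[:,1],-np.ones(len(u))]
    return T[:3,3],r@T[:3,:3].T
def onplane(z,p,h):
    o,r=rays(z,p);return o+r*((h-o[2])/r[:,2])[:,None]
def deproj(z,p):
    o,r=rays(z,p);d=np.array([z["d"][int(round(b)),int(round(a))] for a,b in p]);return o+r*d[:,None]
E
python3 - <<'E'
from h import *
print(telemetry.get_obs())
a,_=shot("top","top0");b,_=shot("side","side0")
cv2.imwrite("pics/top0.png",cv2.resize(a[:,:,::-1],(800,600)));cv2.imwrite("pics/side0.png",cv2.resize(b[:,:,::-1],(800,600)))
E
```

```text
pics
{'clock': 0.0, 'qpos': array([ 1.15467915e+00,  2.91250778e-01, -1.54122461e-01,  1.12671019e+00,
       -2.76818854e-05,  1.43148892e+00]), 'joint_vel': array([0.00064366, 0.00064472, 0.00049581, 0.00035201, 0.00037373,
       0.00031399]), 'joint_efforts': array([ 6.90648794e-04, -5.37141788e+01,  3.31363285e+01,  1.60252175e-02,
       -1.70723911e-04, -6.71769882e-06]), 'eef_pos': array([143.30523886, 504.60488058, 230.7490807 ]), 'eef_rot': array([-4.33379782e-01, -3.11122689e+00,  1.95603191e-03]), 'ft_force': array([-0.36984203,  0.11458791,  0.48787197]), 'moment': array([ 0.03646064, -0.02159434,  0.0472609 ]), 'width': 85.38202696120331}
```

View pics/top0.png

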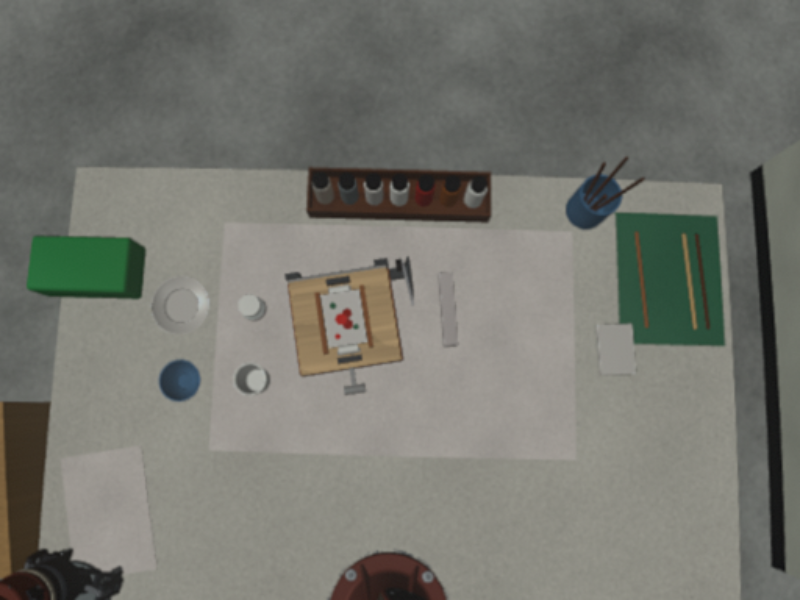

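View pics/side0.png

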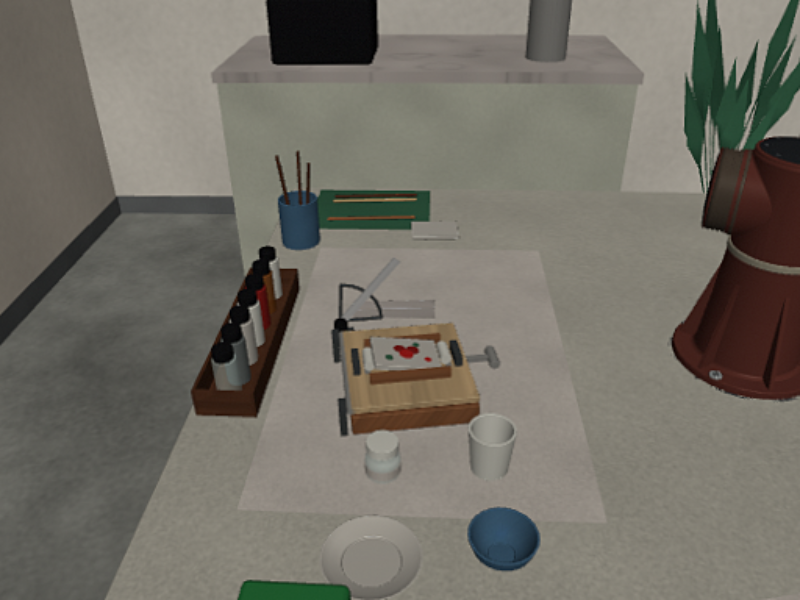

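Top view: the board has corners near (289,280), (388,265), (403,360) and (301,376), with the handle bar at (354,389) and the tile centre at (345,319). In the side view the pointer runs from (345,315) to (398,262). Next I'll measure these.

```bash
cat > m.py <<'E'
from h import *
t=np.load("top0.npz");s=np.load("side0.npz")
hsv=cv2.cvtColor(t["im"],cv2.COLOR_RGB2HSV)
m=cv2.inRange(hsv,(8,60,60),(25,255,255));w=np.zeros_like(m);w[160:250,175:265]=255;m&=w
m=cv2.morphologyEx(m,cv2.MORPH_CLOSE,np.ones((5,5)))
c=max(cv2.findContours(m,0,1)[0],key=cv2.contourArea);r=cv2.minAreaRect(cv2.convexHull(c));bx=cv2.boxPoints(r)
P=onplane(t,bx,50);print("board",bx.round(1).tolist(),P.round(1).tolist(),[np.linalg.norm(P[i]-P[i-1]).round(1) for i in range(4)])
print("centre",P.mean(0).round(1))
# flower red centroid + tile whites
for n,z in(("top",t),("side",s)):
    h=cv2.cvtColor(z["im"],cv2.COLOR_RGB2HSV)
    rd=(cv2.inRange(h,(0,150,80),(6,255,255))|cv2.inRange(h,(174,150,80),(180,255,255)))
    k,_,st,ce=cv2.connectedComponentsWithStats(rd);
    print(n,[(x[4],q.round(1).tolist(),deproj(z,[q])[0].round(1).tolist()) for x,q in zip(st[1:],ce[1:]) if x[4]>8])
f=.64
for n,z,pts in(("top",t,[(354,384),(354,389),(345,390),(364,388),(345,300),(352,375)]),("side",s,[(398,262),(385,275),(372,288),(360,300),(492,356),(488,350),(496,362)])):
    q=[((a+.5)*f-.5,(b+.5)*f-.5) for a,b in pts]
    print(n,deproj(z,q).round(1).tolist())
cr=t["im"][150:270,170:290,::-1];cr2=s["im"][150:290,200:340,::-1]
cv2.imwrite("pics/crops.png",np.hstack([cv2.resize(cr,(400,400),interpolation=2),cv2.resize(cr2,(400,400),interpolation=2)]))
E
python3 m.py
```

```text
board [[182.60000610351562, 180.6999969482422], [248.5, 170.5], [257.6000061035156, 230.1999969482422], [191.8000030517578, 240.3000030517578]] [[675.1, 233.7, 50.0], [714.9, 17.5, 50.0], [518.5, -17.6, 50.0], [480.1, 193.8, 50.0]] [np.float64(199.1), np.float64(219.9), np.float64(199.5), np.float64(214.8)]
centre [597.1 106.8  50. ]
top [(np.int32(20), [268.4, 121.6], [872.3, -43.8, 87.7]), (np.int32(66), [220.2, 203.9], [598.6, 105.3, 67.6])]
side [(np.int32(45), [167.0, 192.7], [872.8, -39.3, 65.9]), (np.int32(76), [259.7, 224.3], [600.2, 104.6, 66.0])]
top [[466.4, 81.8, 48.8], [456.0, 81.0, 55.8], [453.6, 99.6, 52.3], [458.8, 60.9, 49.2], [637.2, 104.9, 73.1], [484.7, 86.5, 49.8]]
side [[619.4, -29.1, 157.9], [642.0, -23.3, 134.9], [665.0, -17.9, 111.3], [686.6, -12.7, 89.3], [458.2, 92.1, 50.1], [464.2, 78.3, 52.2], [452.0, 102.3, 45.5]]
```

View pics/crops.png

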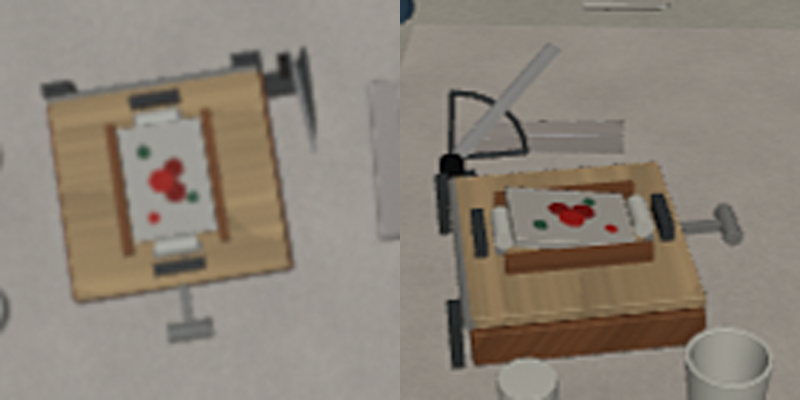

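Board yaw is about 0.184 rad with its centre at (597,107), and the handle is at about (456,81). The pointer angle is roughly 0.8. I'll move above the tile with the jaws shut.

```bash
python3 -m inch '[[0,1,-0.87,0,0,0,0.095],[0,1,-0.87,0,0,0,0.095],[0,1,-0.87,0,0,0,0.095],[0,1,-0.87,0,0,0,0.008],[0,1,-0.87,0,0,0,0],[0,1,-0.87,0,0,0,0],[0,1,-0.87,0,0,0,0],[0,1,-0.87,0,0,0,0],[0,1,-0.87,0,0,0,0],[0,1,-0.87,0,0,0,0],[0,1,-0.87,0,0,0,0],[0,1,-0.87,0,0,0,0]]' 60
python3 -m inch '[[0,1,-0.87,0,0,0,0],[0,0.5,-0.87,0,0,0,0],[0,0,-0.87,0,0,0,0],[0,0,0,0,0,0,0],[0,0,0,0,0,0,0]]'
python3 - <<'E'
from h import *
b,_=shot("wrist","w0")
z=np.load("w0.npz");print(z["T"].round(2))
cv2.imwrite("pics/w0.png",b[:,:,::-1])
E
```

```text
clock: 1.3
eef_pos: [501.5, 193.1, 231.0]
eef_rot: [0.264, -3.13, 0.0]
ft_force: [-0.1, -0.4, 0.4]
width: 0.3
clock: 1.8
eef_pos: [545.4, 115.9, 231.0]
eef_rot: [0.262, -3.13, -0.0]
ft_force: [0.5, 0.5, -1.0]
width: 0.2
[[-1.6000e-01 -9.5000e-01 -2.6000e-01  4.8044e+02]
 [ 9.9000e-01 -1.6000e-01 -4.0000e-02  1.0513e+02]
 [ 0.0000e+00 -2.6000e-01  9.7000e-01  3.7298e+02]
 [ 0.0000e+00  0.0000e+00  0.0000e+00  1.0000e+00]]
```

View pics/w0.png

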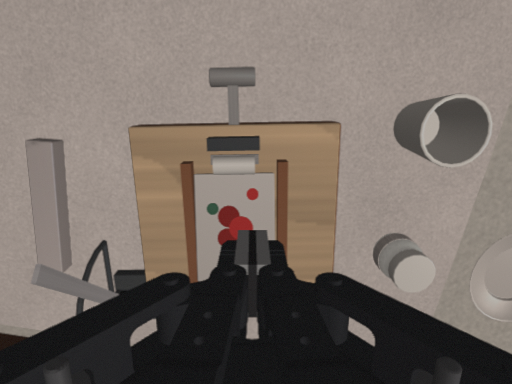

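The wrist view shows the handle bar at (232,77), the board's near edge from (133,127) to (339,122), the red flower near (235,228), and the tile's near edge at y≈173. I'll refine from these.

Run:
```python
from h import *
w=np.load("w0.npz");t=np.load("top0.npz")
ends=[(209,77.5),(255,76.5)]
print("bar",onplane(w,ends,44).round(1).tolist(),deproj(w,[(232,77),(232,74)]).round(1).tolist())
print("near edge",onplane(w,[(133,127),(339,122)],50).round(1).tolist())
print("tile near L/R corners",onplane(w,[(195,174),(275,173)],76).round(1).tolist(), deproj(w,[(200,180),(270,180),(200,225),(268,225)]).round(1).tolist())
print("board depth",deproj(w,[(160,200),(315,200)]).round(1).tolist())
# red dot (big) triangulation: wrist mask vs top
for n,z,wd in(("w",w,(150,160,300,260)),("t",t,(190,170,250,240))):
    h=cv2.cvtColor(z["im"],cv2.COLOR_RGB2HSV);m=cv2.inRange(h,(0,140,60),(8,255,255))|cv2.inRange(h,(172,140,60),(180,255,255))
    k,l,st,ce=cv2.connectedComponentsWithStats(m);print(n,[(x[4],c.round(1).tolist()) for x,c in zip(st[1:],ce[1:]) if x[4]>3 and wd[0]<c[0]<wd[2] and wd[1]<c[1]<wd[3]])
```

```text
bar [[462.2, 60.1, 44.0], [454.0, 103.6, 44.0]] [[458.6, 82.4, 51.4], [455.9, 82.0, 50.8]]
near edge [[520.4, -6.8, 50.0], [482.4, 191.8, 50.0]]
tile near L/R corners [[551.1, 62.8, 76.0], [537.8, 136.5, 76.0]] [[559.9, 66.2, 60.8], [548.7, 134.6, 59.8], [603.8, 72.9, 68.7], [592.7, 140.1, 68.5]]
board depth [[590.9, 26.2, 49.5], [564.1, 185.6, 50.0]]
w [(np.int32(93), [252.0, 193.8]), (np.int32(735), [231.8, 223.8])]
t [(np.int32(71), [220.1, 203.8])]
```

The tile's near end is already down (top at 60 mm) and its far end is up, so I'll press slightly past the middle towards the hinge.

```bash
python3 -m inch '[[0,1,-0.1,0,0,0,0.013],[0,1,-0.05,0,0,0,0],[0,0.25,0,-0.9,0,0,0],[0,0,0,-1,0,0,0],[0,0,0,-1,0,0,0],[0,0,0,-1,0,0,0],[0,0,0,-0.9,0,0,0],[0,0,0,0,0,0,0],[0,0,0,0,0,0,0]]'
python3 -m inch '[[0,0,0,-0.1,0,0,0],[0,0,0,-0.1,0,0,0],[0,0,0,-0.1,0,0,0],[0,0,0,0,0,0,0]]'
```

```text
clock: 2.75
eef_pos: [612.9, 112.6, 87.8]
eef_rot: [0.298, -3.127, -0.0]
ft_force: [0.2, 0.1, 0.4]
width: -0.2
clock: 3.15
eef_pos: [613.1, 111.7, 78.3]
eef_rot: [-0.296, 3.128, -0.0]
ft_force: [0.3, 0.0, 0.0]
width: 0.0
```

```bash
python3 -m inch '[[0,0,0,-0.1,0,0,0],[0,0,0,-0.1,0,0,0],[0,0,0,-0.1,0,0,0],[0,0,0,0,0,0,0]]'
python3 -m inch '[[0,0,0,-0.07,0,0,0],[0,0,0,-0.07,0,0,0],[0,0,0,0,0,0,0]]'
```

```text
clock: 3.55
eef_pos: [612.8, 111.7, 68.8]
eef_rot: [0.296, -3.127, -0.0]
ft_force: [-0.4, 0.1, -0.2]
width: 0.4
clock: 3.85
eef_pos: [612.8, 111.7, 64.7]
eef_rot: [0.296, -3.127, -0.0]
ft_force: [0.1, -0.5, -0.8]
width: -0.1
```

```bash
python3 -m inch '[[0,0,0,-0.07,0,0,0],[0,0,0,-0.07,0,0,0],[0,0,0,0,0,0,0]]'
python3 -c "
from h import *
b,_=shot('side','s1');print(telemetry.get_obs()['ft_force'])
cv2.imwrite('pics/s1.png',cv2.resize(b[150:290,200:340,::-1],(560,560),interpolation=2))"
```

```text
clock: 4.15
eef_pos: [612.9, 111.7, 60.5]
eef_rot: [0.296, -3.127, -0.0]
ft_force: [-0.4, -0.4, 0.3]
width: 0.0
[ 0.03590945  0.19667094 -0.72806414]
```

View pics/s1.png

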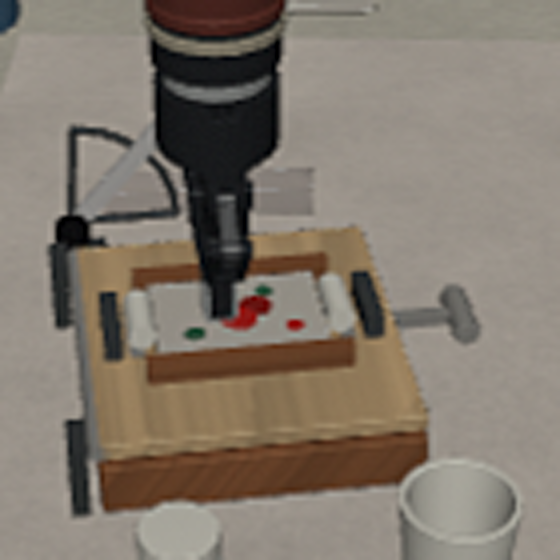

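The side view shows the finger at the tile (222,310), which now looks level between both rollers. I'll press on until it bottoms out firmly.

```bash
python3 -m inch '[[0,0,0,-0.05,0,0,0],[0,0,0,0,0,0,0]]'
python3 -m inch '[[0,0,0,-0.05,0,0,0],[0,0,0,0,0,0,0]]'
```

```text
clock: 4.4
eef_pos: [613.3, 111.7, 60.1]
eef_rot: [-0.296, 3.127, -0.0]
ft_force: [-2.3, 0.9, 6.6]
width: -0.2
clock: 4.6
eef_pos: [613.3, 111.7, 59.9]
eef_rot: [-0.297, 3.126, -0.0]
ft_force: [-6.6, -0.7, 20.4]
width: -0.0
```

```bash
python3 -m inch '[[0,0,0,0,0,0,0],[0,0,0,1,0,0,0],[0,0,0,1,0,0,0],[0,0,0,1,0,0,0],[0.8,-1,-0.2,0,0,0,0],[0.8,-1,-0.2,0,0,0,0],[0.8,-1,-0.2,0,0,0,0],[0.8,-1,-0.2,0,0,0,0],[0.8,-1,-0.2,0,0,0,0],[0.8,-0.17,0,0,0,0,0],[0.8,0,0,0,0,0,0]]' 60
python3 - <<'E'
from h import *
for n in("side","wrist"): im,_=shot(n,n+"2"); cv2.imwrite(f"{n}2.png",im[:,:,::-1])
s=np.load("side2.npz");h=cv2.cvtColor(s["im"],cv2.COLOR_RGB2HSV)
a=cv2.imread("side2.png")[190:260,210:330];b=cv2.imread("wrist2.png")
cv2.imwrite("pics/sw2.png",np.hstack([cv2.resize(a,(400,233),interpolation=2),cv2.resize(b,(311,233),interpolation=3)]))
# flatness: plane fit of tile depth in side view
ys,xs=np.mgrid[205:245,230:300];q=np.c_[xs.ravel(),ys.ravel()];P=deproj(s,q)
ax=np.array([.983,.186]);d=P[:,:2]-[599,108];u=d@ax;v=d@[-.186,.983]
k=(abs(u)<46)&(abs(v)<32)&(P[:,2]<90)
for lo in range(-45,45,15): g=k&(u>=lo)&(u<lo+15);print(lo,g.sum(),np.median(P[g,2]).round(1))
E
```

```text
clock: 5.7
eef_pos: [457.9, 81.7, 148.4]
eef_rot: [-0.296, 3.127, -0.0]
ft_force: [0.4, 0.1, -1.1]
width: 68.4
-45 85 57.2
-30 90 57.3
-15 85 57.3
0 88 57.3
15 89 57.3
30 85 57.1
```

View pics/sw2.png

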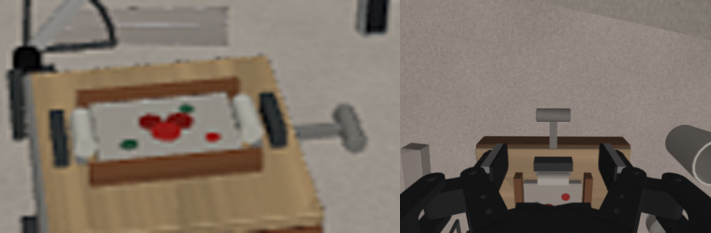

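The tile is flat (57.2±0.1 mm along its length in the side depth), and the bar sits at wrist pixel (252,189). I'll triangulate the bar from the two wrist places.

Run:
```python
from h import *
a=np.load("w0.npz");b=np.load("wrist2.npz")
g=cv2.cvtColor(b["im"],cv2.COLOR_RGB2GRAY)
h=b["im"][170:215,220:285].astype(int);m=(g<112).astype(np.uint8);m[:178]=0;m[202:]=0;m[:,:220]=0;m[:,285:]=0
ys,xs=np.where(m);print("mask",m.sum(),xs.min(),xs.max(),ys.min(),ys.max())
for row in(186,190,194): print(g[row,218:288:2].tolist())
print(g[176:204,240].tolist(),g[176:204,265].tolist())
pb=(252.,190.)
o1,r1=rays(a,[(232,77)]);o2,r2=rays(b,[pb])
A=np.c_[r1[0],-r2[0]];k=np.linalg.lstsq(A,o2-o1,rcond=None)[0]
print(o1+k[0]*r1[0],o2+k[1]*r2[0],onplane(b,[pb],48),deproj(b,[(240,190),(265,190)]))
```

```text
mask 1296 224 280 178 201
[136, 134, 135, 96, 101, 99, 99, 99, 100, 98, 98, 98, 95, 98, 96, 95, 96, 96, 95, 94, 94, 93, 93, 94, 93, 91, 91, 90, 92, 91, 90, 99, 138, 138, 134]
[140, 140, 139, 96, 102, 103, 101, 102, 100, 102, 103, 102, 101, 101, 103, 102, 103, 102, 103, 104, 104, 102, 103, 103, 101, 100, 101, 100, 101, 100, 98, 105, 138, 135, 137]
[137, 135, 132, 95, 97, 98, 96, 97, 96, 97, 98, 98, 97, 98, 99, 99, 100, 98, 100, 100, 99, 102, 100, 100, 100, 100, 100, 101, 100, 102, 101, 105, 136, 136, 131]
[137, 138, 111, 68, 70, 79, 83, 86, 88, 94, 98, 100, 102, 101, 102, 103, 101, 101, 98, 96, 93, 92, 85, 78, 88, 134, 136, 134] [136, 136, 117, 67, 66, 73, 78, 81, 83, 89, 93, 95, 97, 98, 102, 104, 104, 103, 100, 98, 96, 95, 90, 82, 86, 140, 140, 138]
[458.11628575  81.88760681  43.99509054] [458.21286943  81.62160375  44.00733086] [[457.1696317   81.42653763  48.        ]] [[458.03319132  72.26440559  51.22652784]
 [393.88821271  69.59408577 290.19002097]]
```

Bar centre is (458.2, 81.7, 44.0). I'll descend and pinch it.

```bash
python3 -m inch '[[0.8,0,0,-1,0,0,0],[0.8,0,0,-1,0,0,0],[0.8,0,0,-1,0,0,0],[0.8,0,0,-1,0,0,0],[0.8,0,0,-0.23,0,0,0],[0.8,0,0,0,0,0,0]]'
python3 -m inch '[[0,0,0,0,0,0,0],[0,0,0,0,0,0,0],[0,0,0,0,0,0,0],[0,0,0,0,0,0,0],[0,0,0,0,0,0,0]]' 60
```

```text
clock: 6.4
eef_pos: [458.0, 81.8, 20.3]
eef_rot: [0.296, -3.126, -0.0]
ft_force: [-0.1, 0.1, -0.4]
width: 68.4
clock: 6.9
eef_pos: [459.5, 81.9, 22.4]
eef_rot: [-0.296, 3.125, 0.0]
ft_force: [-1.0, 1.2, 6.9]
width: 43.1
```

Run:
```python
from h import *
s=np.load("side0.npz");ax=np.array([.9826,.186]);H=np.array([458.2,81.7])+245*ax
f=.64
g=cv2.cvtColor(s["im"],cv2.COLOR_RGB2GRAY)
p0=np.array((352,308))*f;p1=np.array((398,262))*f   # strip, rough
P=[];pts=[]
for k in np.linspace(.3,.97,25):
    c=p0+k*(p1-p0);n=np.array([.707,.707])
    for t in np.arange(-4,4.1,.5):
        q=c+t*n;X=deproj(s,[q])[0];u=(X[:2]-H)@ax;v=(X[:2]-H)@[-ax[1],ax[0]]
        if -155<v<-125: P.append((-u,v,X[2]-44));pts.append(q)
P=np.array(P);print(len(P),P.mean(0))
d=np.linalg.svd(P[:,[0,2]]-P[:,[0,2]].mean(0))[2][0];print("depth-line angle",np.arctan2(abs(d[1]),abs(d[0])),"through-hinge",np.arctan2(P[:,2].mean(),P[:,0].mean()))
# ray/plane at v=-144
o,r=rays(s,pts);n=np.array([-ax[1],ax[0],0]);h=np.array([*H,44])
for v in(-140,-145):
    X=o+r*((v-(o-h)@n)/(r@n))[:,None]-h;Q=np.c_[-X[:,:2]@ax,X[:,2]]
    d=np.linalg.svd(Q-Q.mean(0))[2][0];print(v,"ray angle",np.arctan2(abs(d[1]),abs(d[0])),np.arctan2(*Q.mean(0)[::-1]))
for th in np.arange(.1,.95,.1): print(th.round(1),(245*(1-np.cos(th))*ax/30).round(2),(245*np.sin(th)/30).round(2))
th=.8;print(th)
```

```text
273 [  75.014807   -137.71569399   83.62928419]
depth-line angle 0.8752580712763427 through-hinge 0.8396455375437212
-140 ray angle 0.8659898600990796 0.8302202499481078
-145 ray angle 0.8659898600990799 0.8091177306625039
0.1 [0.04 0.01] 0.82
0.2 [0.16 0.03] 1.62
0.3 [0.36 0.07] 2.41
0.4 [0.63 0.12] 3.18
0.5 [0.98 0.19] 3.92
0.6 [1.4  0.27] 4.61
0.7 [1.89 0.36] 5.26
0.8 [2.43 0.46] 5.86
0.9 [3.04 0.57] 6.4
0.8
```

```bash
python3 -m inch '[[0,0.01,0,0.41,0,0,0],[0,0.03,0.01,0.41,0,0,0],[0,0.05,0.01,0.4,0,0,0],[0,0.07,0.01,0.4,0,0,0],[0,0.09,0.02,0.4,0,0,0],[0,0.11,0.02,0.39,0,0,0],[0,0.13,0.02,0.39,0,0,0],[0,0.14,0.03,0.38,0,0,0],[0,0.17,0.03,0.37,0,0,0],[0,0.18,0.04,0.37,0,0,0],[0,0,0,0,0,0,0]]'
python3 -m inch '[[0,0.2,0.04,0.35,0,0,0],[0,0.22,0.04,0.34,0,0,0],[0,0.24,0.04,0.33,0,0,0],[0,0.25,0.05,0.32,0,0,0],[0,0.26,0.05,0.3,0,0,0],[0,0.28,0.05,0.3,0,0,0],[0,0.23,0.04,0.23,0,0,0],[0,0,0,0,0,0,0],[0,0,0,0,0,0,0]]'
python3 - <<'E'
from h import *
im,_=shot("side","s3");cv2.imwrite("pics/s3.png",cv2.resize(im[110:290,180:420,::-1],(800,600),interpolation=2))
E
```

```text
clock: 8.0
eef_pos: [489.0, 87.5, 140.3]
eef_rot: [-0.296, 3.124, -0.0]
ft_force: [4.0, 0.0, -4.5]
width: 43.2
clock: 8.9
eef_pos: [537.2, 96.5, 203.1]
eef_rot: [0.296, -3.127, 0.0]
ft_force: [1.2, -0.5, -4.5]
width: 43.0
```

View pics/s3.png

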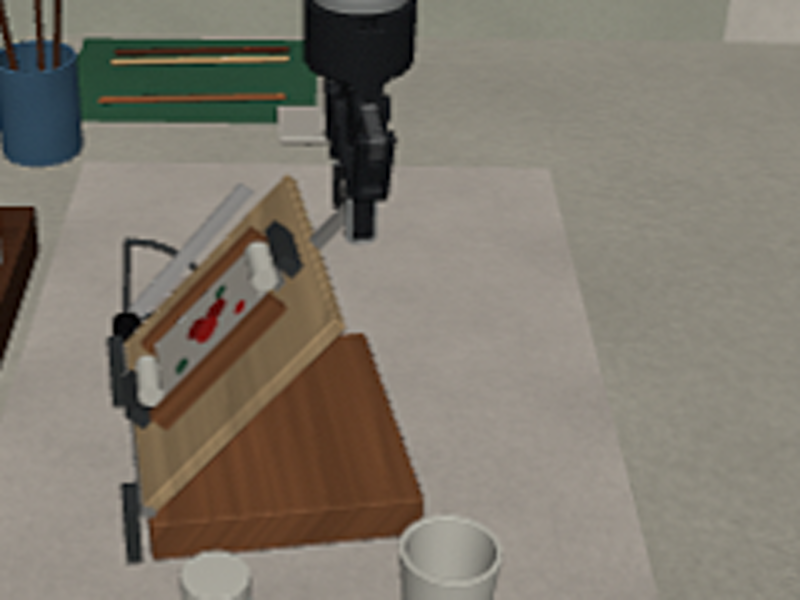

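Board is now at about 0.828 from the TCP travel. In the picture the pointer runs (140,305)→(245,187) and the board's far edge (125,340)→(290,178). I'll compare them numerically.

Run:
```python
from h import *
ax=np.array([.9826,.186]);yv=np.array([-.186,.9826]);H=np.array([458.2,81.7])+245*ax
def cloud(f):
    s=np.load(f);ys,xs=np.mgrid[100:300,180:330];q=np.c_[xs.ravel(),ys.ravel()].astype(float)
    P=deproj(s,q);d=P[:,:2]-H;return s,q,np.c_[-(d@ax),d@yv,P[:,2]-44]
for f in("side0.npz","s3.npz"):
    s,q,C=cloud(f)
    r=np.hypot(C[:,0],C[:,2]);k=(C[:,1]>-165)&(C[:,1]<-122)&(r>88)&(r<170)&(C[:,2]>20)
    X=C[k][:,[0,2]].astype(np.float32)
    vx,vy,x0,y0=cv2.fitLine(X,cv2.DIST_HUBER,0,.01,.01).ravel()
    print(f,"pointer n",k.sum(),"v",np.median(C[k,1]),"angle",np.arctan2(abs(vy),abs(vx)),"hinge-ray",np.arctan2(y0,x0),"normal off",-x0*abs(vy)+y0*abs(vx),"rmax",r[k].max())
    # image-line approach
    L=cv2.fitLine(q[k].astype(np.float32),cv2.DIST_HUBER,0,.01,.01).ravel();pp=np.array([L[2:]-25*L[:2],L[2:]+25*L[:2]])
    o,rr=rays(s,pp);n=np.array([*yv,0]);h=np.array([*H,44])
    Y=o+rr*((-145-(o-h)@n)/(rr@n))[:,None]-h;Y=np.c_[-Y[:,:2]@ax,Y[:,2]];dd=Y[1]-Y[0];print("  ray angle",np.arctan2(abs(dd[1]),abs(dd[0])))
s,q,C=cloud("s3.npz")
k=(abs(C[:,1])<103)&(C[:,0]>15)&(C[:,2]>15)
a,b=C[k],np.abs(C[k][:,1])
for nm,m in(("tile",b<30),("wood",(b>65)&(b<95))):
    X=a[m][:,[0,2]].astype(np.float32);vx,vy,x0,y0=cv2.fitLine(X,cv2.DIST_HUBER,0,.01,.01).ravel();print(nm,m.sum(),np.arctan2(abs(vy),abs(vx)),"off",-x0*abs(vy)+y0*abs(vx))
# wood near-left edge by hand (v=105, upper face)
p=np.array([(147,512),(343,328)])*.3+[180-.35,110-.35];o,rr=rays(s,p);n=np.array([*yv,0]);h=np.array([*H,44])
Y=o+rr*((105-(o-h)@n)/(rr@n))[:,None]-h;Y=np.c_[-Y[:,:2]@ax,Y[:,2]];dd=Y[1]-Y[0];print("edge angle",np.arctan2(dd[1],dd[0]),np.linalg.norm(dd))
```

```text
side0.npz pointer n 132 v -137.72987479735747 angle 0.85425276 hinge-ray 0.8444074 normal off -1.224926 rmax 159.3668661823785
  ray angle 0.8640412961493844
s3.npz pointer n 131 v -137.7149530590824 angle 0.84611964 hinge-ray 0.8412371 normal off -0.61341476 rmax 159.87403447797092
  ray angle 0.8634815261548611
tile 1637 1.1341755 off -25.969322
wood 700 0.8334185 off 2.4726028
edge angle 0.8058038790872808 198.59546734738356
```

Pointer ≈0.85, board ≈0.83. I'll raise it by 0.02 and make a final check; the "tile" fit above included the gripper, so I'll redo it with a proper filter.

```bash
python3 -m inch '[[0,0.12,0.02,0.11,0,0,0],[0,0,0,0,0,0,0],[0,0,0,0,0,0,0],[0,0,0,0,0,0,0]]'
python3 - <<'E'
from h import *
ax=np.array([.9826,.186]);yv=np.array([-.186,.9826]);H=np.array([458.2,81.7])+245*ax
shot("side","s4");s=np.load("s4.npz");ys,xs=np.mgrid[100:300,180:330];q=np.c_[xs.ravel(),ys.ravel()].astype(float)
P=deproj(s,q);d=P[:,:2]-H;C=np.c_[-(d@ax),d@yv,P[:,2]-44];th=.85
u=C[:,0]*np.cos(th)+C[:,2]*np.sin(th);w=-C[:,0]*np.sin(th)+C[:,2]*np.cos(th);v=C[:,1];r=np.hypot(C[:,0],C[:,2])
def fit(m,n):
    vx,vy,x0,y0=cv2.fitLine(C[m][:,[0,2]].astype(np.float32),cv2.DIST_HUBER,0,.01,.01).ravel();print(n,m.sum(),np.arctan2(abs(vy),abs(vx)).round(4),"off",(-x0*abs(vy)+y0*abs(vx)).round(2))
fit((abs(v)<32)&(abs(u-100)<42)&(abs(w)<40),"tile")
fit((abs(v)>65)&(abs(v)<98)&(u>10)&(u<190)&(abs(w)<20),"wood")
fit((v>-165)&(v<-122)&(r>88)&(r<170)&(C[:,2]>20),"pointer")
o=telemetry.get_obs();e=o["eef_pos"];print(np.arcsin((e[2]-22.4)/245),np.arccos(1-(e[0]-459.5)/.9826/245),o["ft_force"],o["width"],np.abs(o["joint_vel"]).max(),o["clock"])
E
```

```text
clock: 9.35
eef_pos: [541.4, 97.3, 206.9]
eef_rot: [0.297, -3.127, -0.0]
ft_force: [2.2, -0.1, -5.9]
width: 42.8
tile 366 0.8503 off 13.25
wood 699 0.8509 off 3.23
pointer 132 0.879 off -4.83
0.8527014412254056 0.8501929996974044 [ 2.35101875  0.67247817 -4.18156951] 42.89014244887316 0.001247789764237946 9.4
```

Tile and board are parallel, the board is at 0.851, and the pointer estimates run 0.84–0.88. That is inside the tolerance, so I'm handing in.

```bash
python3 -c "from workcell import hand_in; print(hand_in())"
```

```text
the job is handed in; nothing more can be done
None
```

I pressed the painted tile flat under both rollers, then lifted the board by its crossbar to the pointer's angle. I handed in at 9.4 s still holding it there with a 60 N pinch; no verdict was reported.

**Tile:** Its near end was already down at the start, so I pressed about 14 mm towards the hinge from the middle. It bottomed out at z ≈ 60 mm with about 20 N. The last check put the tile parallel to the wood to within 0.001 rad, with its top 10 mm above the face, as a seated tile should be.

**Board angle:** The board is at about 0.851 rad. The side-camera depth fit and the tool's travel agree on this to about 0.002 rad.

**Pointer angle:** These readings disagreed somewhat:
- Three depth fits gave 0.854, 0.846 and 0.879 rad.
- Sight lines and rays through the hinge gave 0.84–0.86 rad.
- The 0.879 came in the last check and I take it as noise, but I did not measure again. Even that is within the 0.07 rad tolerance.

**Other checks:** One earlier tile-angle fit (1.13 rad) was wrong because it included the gripper, and I redid it. I did not measure the other objects on the table again, but nothing pointed to the arm touching them or the pointer.

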